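Clear the chips, crack the stuck gearbox cover and hold it ajar

ROBOT

A 6-joint arm with a two-finger parallel gripper is mounted at the origin on the work surface. World frame = base frame: x ahead of the robot, y to its left, z up, the work surface at z = 0. Lengths are in mm, angles in rad, forces in N, time in s.
With the tool pointing down it reaches from about 300 to 775 mm from the base axis. Payload 14.6 kg.
Tool frame: the origin (TCP) lies between the finger pads; the fingertips stand manip.finger_overhang ahead of it and the grasp point (between the pads) lies 2 mm behind it (manip.finger_overhang is the distance from the TCP to the fingertips, in mm); z points along the fingers, y is the direction in which the jaws open and shut (so a half turn about z gives the same grasp; the last joint's range is limited). The gripper opens to 94 mm and grips with 3 to 60 N. Pads are 16 mm wide; open, the fingers measure 119 mm over their backs; the gripper's body (75 mm by 177 mm) begins 78 mm behind the grasp point.
Start: joints at [-1.233, 0.3, 1.521, -0, 1.321, -0.067], TCP at [216.601, -505.542, 222.446] pointing down, gripper open.
Joint ranges: [-3.03, 3.03], [-0.79, 2.21], [0.23, 2.52], [-1.04, 4.18], [0, 3.07], [-2.55, 2.55]. Speed limits (rad/s): [2.22, 2.22, 2.57, 3.14, 3.14, 3.14].

INTERFACE

Orientations are given as [roll, pitch, yaw] about the fixed x, y, z axes, in that order (R = Rz(yaw) Ry(pitch) Rx(roll)).
In Python, from cell import manip gives the robot as it stands.
- The arm moves only by the tool drive_tool, never from a script. Its argument "steps" is a list of rows, each an object with "delta_pos": the shift along the world's x, y, z in mm, a list of three; "yaw": the turn about the world's z in rad; "hand": the finger opening in mm, from 0 to 94. A call has 1 to 5 rows; each row shifts and turns the commanded pose from where the row before left it; what a row does not reach is not made up. A row lasts 1/12 s, in which the tool goes at most 41.7 mm and 7.16 degrees, less where a joint would pass 70% of its speed; a pose out of reach is approached as far as the arm can. A call is refused whole if a number of a shift passes 41.7 or a number of a turn 0.125, either way. A call with a gripper value outside its range is refused whole. The fingers move at their own pace and stop on an object; "squeeze" is the grip in N (left out, the last holds). Time passes only in rows, so rows that do not move let the fingers close. It gives the time, the measured TCP pose, the force and the opening at its end, in the units of the state.
- manip.read_state(): the state, without advancing time (a new reading comes with each control period).
- manip.camera(name): name is "scene" or "top"; returns a dict with "frame" (400x640x3 uint8, red, green, blue), "range_z" (400x640 float32, mm along the optical axis (not along the pixel's ray), 0 where there is no reading), "intrinsics" (3x3 intrinsics, pixels), "position" and "attitude" of the camera in the world. Camera axes: x right, y down, z forward; pixel columns grow to the right and rows downward; lengths in mm; the calibration is good to about 2 mm. A picture is of the moment at which its call begins.
- manip.sign_off(): hands the job in, once; it reports no verdict.
The state is a dict: "clock": time; "joints": joint angles; "qd": joint speeds; "effort": joint torques, N m; "eef_pos": TCP position; "eef_rot": TCP orientation; "wrist_force": force on the tool from outside, world axes, zero at the start; "moment": the same for the moment, N m; "finger_gap": finger opening in mm.
Only numpy, scipy, OpenCV 4.12 (cv2) and the standard library are available. Lean on these libraries where they do the work, as an engineer would, in place of code of your own. Each camera call takes 0.05 s, during which the arm holds its last target.

TASK

With the scraper block, wipe the three loose steel chips off the gearbox cover into the aluminium bin beside it (do not touch the chips with the fingers), and stand the scraper back upright on the rubber mat. Only then pull the stuck cover up by its bar handle until its sticky seal gives way, and finish still holding the handle with the cover steady about 15 degrees open (within 5), never letting it fly open past 30 degrees. Leave the two gear blanks on the mat where they are.

Things in the scene. Friction and masses are not known exactly. Their poses are not given: they have to be found in the camera images.
- casing: Gearbox casing, cast aluminium, fixed, 220 (x) x 200 (y) x 72 mm high. Origin: centre of its underside, on the bench; x points from the handle side (near the robot) to the hinge side, z up. Its dark steel cover is a flat plate 224 x 224 x 8 mm centred over it, top face 80 mm above the bench, clear from 75 mm before the centre to the hinge edge. The bin is on one side (+y or -y), the mat on the other.
- lid (a joint): Opening angle of the cover, rad: 0 closed, grows as the handle edge rises; 0.26 is 15 degrees; stop at 0.7. A sticky seal holds it: the upward pull at the handle rises to a peak of about 12 to 20 N (weight of the 0.4 to 0.65 kg cover included) just as it starts to move, then drops to 3 to 8 N within 0.05 rad; the seal does not stick again. The cover falls shut by its weight unless held.
- lid_handle (a point): Middle of the cover's bar handle: round steel bar 16 mm thick, along the casing's y, 80 mm free between its posts, its middle 35 mm above the cover's top face, free space under it. It is 88 mm from the casing's centre on the robot's side: 198 mm before the hinge line and 43 mm above it. At 15 degrees open it has risen about 50 mm and moved about 18 mm towards the hinge.
- lid_hinge (a point): Point at the middle of the cover's hinge line: 110 mm beyond the casing's centre, 72 mm above the bench. The hinge line runs along the casing's y.
- bin: Open aluminium bin with pivot lugs at its ends, locked level, fixed, 220 (x) x 168 (y) x 50 mm high, walls 5 mm. Origin: centre of its underside, axes parallel to the casing's. It stands against one side of the casing; the cover's edge reaches over the bin's near wall, so chips pushed over that edge drop in.
- mat: Ribbed black rubber mat, fixed, 280 (x) x 170 (y) x 6 mm thick, flat on the bench on the casing's other side. Origin: centre of its underside, axes parallel to the casing's.
- scraper_center (a point): Scraper block, loose, standing upright on the mat: white plastic foot 140 (x) x 30 (y) x 22 mm high with a wooden grip 90 x 22 x 50 mm centred on top; 72 mm high in all, 0.2 to 0.32 kg. The point is its centre, 36 mm above its underside; z up, x along the foot. The grip lies 22 to 72 mm above the underside and is pinched across its 22 mm (y).
- chip0_center (a point): Steel chip, loose, lying on the cover: a bent piece 12 (x) x 20 (y) mm, 4 mm thick and 9 mm high at its turned-up end, 12 g. The point is at its centre, 4 mm above its underside.
- chip1_center (a point): Steel chip, loose, lying on the cover: a bent piece 12 (x) x 20 (y) mm, 4 mm thick and 9 mm high at its turned-up end, 12 g. The point is at its centre, 4 mm above its underside.
- chip2_center (a point): Steel chip, loose, lying on the cover: a bent piece 12 (x) x 20 (y) mm, 4 mm thick and 9 mm high at its turned-up end, 12 g. The point is at its centre, 4 mm above its underside.
- blank0: Brass gear blank (bystander), loose: disc 46 mm across and 16 mm high with a hub to 22 mm; origin at the centre of its underside. Lies on the far end of the mat.
- blank1: Brass gear blank (bystander), loose: disc 46 mm across and 16 mm high with a hub to 22 mm; origin at the centre of its underside. Lies on the far end of the mat.

How it is judged (in metres and radians):
On the way, in this order (a step that is already met when the one before it is completed fails the run):
1. the scraper is held down on the cover while all three chips are still on it (x of scraper_center in the frame of casing between -0.13 and 0.13 m and y of scraper_center in the frame of casing between -0.16 and 0.16 m and z of scraper_center in the frame of casing below 0.14 m and contact force between the fingers and scraper above 0.5 N and z of each of chip0_center, chip1_center, chip2_center in the frame of casing above 0.075 m), for 0.1 s.
2. all three chips have been wiped into the bin (x of chip0_center in the frame of bin between -0.108 and 0.108 m and y of chip0_center in the frame of bin between -0.083 and 0.083 m and z of each of chip0_center, chip1_center, chip2_center in the frame of bin below 0.045 m and x of chip1_center in the frame of bin between -0.108 and 0.108 m and y of chip1_center in the frame of bin between -0.083 and 0.083 m and x of chip2_center in the frame of bin between -0.108 and 0.108 m and y of chip2_center in the frame of bin between -0.083 and 0.083 m), for 0.2 s.
3. the scraper stands upright on the mat, let go, with the chips in the bin (all of step 2 and x of scraper_center in the frame of mat between -0.14 and 0.14 m and y of scraper_center in the frame of mat between -0.085 and 0.085 m and z of scraper_center in the frame of mat below 0.05 m and angle between scraper_center's own z axis and vertical below 0.15 rad and contact force between the fingers and scraper below 0.2 N and linear speed of scraper below 0.03 m/s), for 0.2 s.
4. the cover has been pulled free of its seal and is held 10 to 20 degrees open by the gripper (value of joint lid between 0.17 and 0.36 rad and contact force between the fingers and lid above 1 N), for 0.3 s.
At the end, for the whole second after the job is handed in: The gripper still holds the cover's handle, with a contact force over 1 N; the cover is 0.17 to 0.36 rad (about 10 to 20 degrees) open and steady (under 0.06 rad/s); all three chips lie in the bin; the scraper stands upright on the mat, let go and at rest (all of step 3 and all of step 4 and velocity of joint lid between -0.06 and 0.06 rad/s); the arm keeps its last pose, push and grip.
It fails at once if the cover is opened (over 0.06 rad) while a chip is still on it (value of joint lid above 0.06 rad and z of any of chip0_center, chip1_center, chip2_center in the frame of casing above 0.075 m).
It fails at once if the cover flies open past 30 degrees (value of joint lid above 0.524 rad).
It fails at once if the fingers or the arm push a chip (contact force between any of the fingers, the arm and chip0 above 0.3 N or contact force between any of the fingers, the arm and chip1 above 0.3 N or contact force between any of the fingers, the arm and chip2 above 0.3 N).
It fails at once if a gear blank on the mat is moved by more than 30 mm (distance of any of blank0, blank1 from where it was at the start of the episode above 0.03 m).
It also fails if it takes over 64 s, if anything falls off the work surface, if the arm or the gripper's body presses on something with over 40 N, if the wrist force passes 120 N, or if a joint passes its speed limit or range.

## Working session

There is one attempt and no reset: what is moved stays moved. The work goes in short steps, Python scripts to look and compute and a tool call to move; the robot and the scene stay as the last step left them, time stands still between calls to the robot, and variables do not carry over. Pictures are saved under pics/ and viewed, and the job is handed in when it is done.

Besides the shell and the picture viewer there is one more tool, called after ">>>" as name([rows], argument=value, ...), one row to a line, values as JSON. drive_tool: Moves the arm, as the interface text tells. Its arguments: {"type":"object","properties":{"steps":{"type":"array"},"squeeze":{"type":"number"}},"required":["steps"]}

```bash
ls; mkdir -p pics; python3 - <<'E'
from cell import manip
import cv2,numpy as np
print(manip.read_state()); print(manip.finger_overhang)
for n in("scene","top"):
    c=manip.camera(n); cv2.imwrite(f"pics/{n}0.png",c["frame"][:,:,::-1]); np.savez(f"{n}0.npz",**c)
    print(n,c["intrinsics"],c["position"],c["attitude"])
E
```

```text
pics
{'clock': 0.0, 'joints': array([-1.23263690e+00,  3.00500080e-01,  1.52160421e+00, -2.26610772e-05,
        1.32070283e+00, -6.66099798e-02]), 'qd': array([ 4.62233896e-05, -1.98982976e-03, -6.63025243e-04,  5.79750344e-04,
        9.33171630e-04,  5.23867957e-04]), 'effort': array([-1.61739157e-03, -5.31820428e+01, -3.52734804e+01,  7.07103079e-02,
        2.42884067e-02, -1.09568807e-04]), 'eef_pos': array([ 216.4964542 , -505.32173284,  221.86064256]), 'eef_rot': array([-3.14037942e+00, -5.89348839e-05,  4.04774994e-01]), 'wrist_force': array([-0.07773522,  0.85743879, -0.51998965]), 'moment': array([-0.01018903, -0.0011861 ,  0.00047462]), 'finger_gap': 93.73887051452245}
17.0
scene [[394.98824987   0.         315.47243536]
 [  0.         394.98824987 205.50668853]
 [  0.           0.           1.        ]] [ 879.15426989 -322.27494042  790.85091499] [-2.56754714 -0.00669028  0.58854819]
top [[425.98666978   0.         323.20969839]
 [  0.         425.98666978 199.71020251]
 [  0.           0.           1.        ]] [508.51702702  29.57870794 924.94139123] [-3.02691703  0.00600615 -1.59223591]
```

View pics/scene0.png

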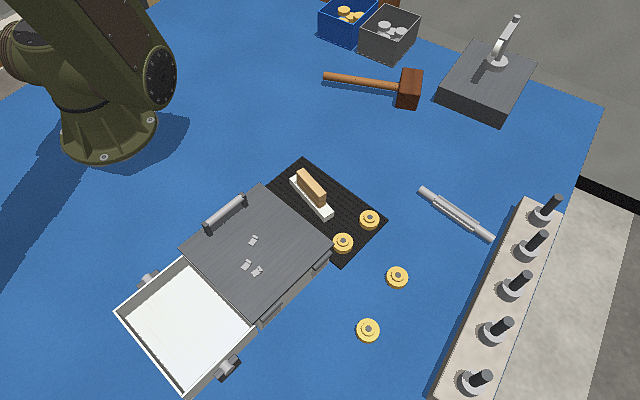

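View pics/top0.png

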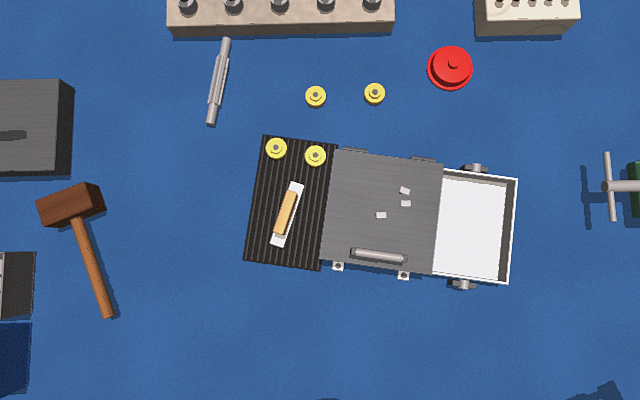

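The top view shows the mat on the left (+y) with the scraper at (287,215) and blanks at (276,148) and (315,156). The cover is in the middle with chips at (405,190), (406,203) and (381,215), the handle is at (378,255), and the bin is on the right (-y). Next I'll measure these positions.

```bash
cat > h.py <<'E'
import numpy as np,cv2
from scipy.spatial.transform import Rotation as Ro
def load(n): return dict(np.load(n))
def pts(c):
    K=c["intrinsics"];R=Ro.from_euler("xyz",c["attitude"]).as_matrix()
    h,w=c["range_z"].shape;u,v=np.meshgrid(np.arange(w),np.arange(h))
    d=np.stack([(u-K[0,2])/K[0,0],(v-K[1,2])/K[1,1],np.ones((h,w))],-1)
    return (d*c["range_z"][...,None])@R.T+c["position"]
def ray(c,u,v,z):
    K=c["intrinsics"];R=Ro.from_euler("xyz",c["attitude"]).as_matrix()
    d=R@np.array([(u-K[0,2])/K[0,0],(v-K[1,2])/K[1,1],1]);p=c["position"]
    return p+d*(z-p[2])/d[2]
E
python3 - <<'E'
from h import *
for n in("top","scene"):
    c=load(n+"0.npz");P=pts(c);f=c["frame"].astype(int);Z=P[...,2]
    print(n)
    roi=(P[...,0]>250)&(P[...,0]<700)&(P[...,1]>-300)&(P[...,1]<260)&(c["range_z"]>0)
    def rect(m,z,name):
        m=m.astype(np.uint8);k,l,s,ce=cv2.connectedComponentsWithStats(m)
        for i in range(1,k):
            if s[i,4]<12: continue
            vv,uu=np.where(l==i)
            q=np.array([ray(c,a,b,z)[:2] for a,b in zip(uu,vv)]) if z else P[l==i][:,:2]
            (cx,cy),(w,h),a=cv2.minAreaRect(q.astype(np.float32))
            print(name,s[i,4],np.round([cx,cy,w,h,a],1),"cen",np.round(ce[i],1),"z",np.round(np.percentile(P[l==i][:,2],[5,50,95]),1))
    lid=roi&(abs(Z-80)<4); lid=cv2.morphologyEx(lid.astype(np.uint8),cv2.MORPH_CLOSE,np.ones((15,15)));lid=cv2.morphologyEx(lid,cv2.MORPH_OPEN,np.ones((25,25)))
    rect(lid,80,"lid")
    rect(roi&(Z>95)&(Z<125),None,"handle/..")
    inner=cv2.erode(lid,np.ones((9,9)))>0
    g=f.sum(2)
    rect(inner&(g>420)&(Z<95),84,"chips")
    r,gg,b=f[...,0],f[...,1],f[...,2]
    rect(roi&(r>160)&(r-b>50)&(gg-b<r-b-20)&(Z>65),78,"grip")
    rect(roi&(r-b>90)&(Z<40),None,"blank")
    rect(roi&(g>550)&(Z>20)&(Z<38)&(P[...,1]>0),28,"foot")
E
```

```text
top
lid 12525 [585.8 -84.5 223.7 230.4  80.7] cen [382.5 211.1] z [77.6 80.2 84.8]
handle/.. 462 [495.7 -69.9 106.5  15.9  80.5] cen [378.9 254.5] z [117.1 121.6 124.4]
chips 65 [ 620.9 -129.4   20.8   12.5   67.8] cen [404.5 190.2] z [81.2 84.6 90.8]
chips 67 [ 595.3 -130.5   18.    12.    88.7] cen [405.6 202.9] z [81.3 84.6 90.3]
chips 64 [573.5 -81.1  19.8   9.9  88.7] cen [380.8 214.6] z [82.2 85.  90.1]
grip 462 [583.8 110.4  20.9  88.4  70.3] cen [284.5 211.8] z [75.3 77.6 80. ]
blank 85 [6.938e+02 4.860e+01 1.230e+01 3.880e+01 1.000e-01] cen [315. 162.] z [19.  22.1 28.7]
foot 52 [692.5  49.7  36.4  10.9  88.7] cen [314.9 162.3] z [20.5 22.1 23.8]
foot 348 [584.  110.2  29.6 138.9  70.4] cen [288.4 213.7] z [25.2 27.9 30.6]
scene
lid 10606 [585.6 -83.9 224.3 233.7  80.7] cen [255.8 252.2] z [78.5 80.7 83.2]
handle/.. 466 [494.1 -69.2 105.2  17.   80.7] cen [223.6 211.4] z [101.3 121.2 124.3]
chips 59 [570.5 -78.2  13.8  22.6  11.2] cen [252.8 239.9] z [81.2 85.1 90.1]
chips 69 [ 592.8 -127.8   13.5   22.2    4.7] cen [245.8 264.4] z [81.8 84.7 90.2]
chips 70 [ 618.5 -127.3   23.6   13.2   83.3] cen [256.4 271.1] z [82.  85.  90.7]
grip 289 [583.  110.5  20.5  87.6  70.3] cen [311.  182.1] z [76.3 78.5 80.7]
blank 65 [693.   48.8  39.2  13.8  89.8] cen [336.9 237.8] z [20.9 22.7 29.7]
foot 204 [581.6 108.8  28.2 138.6  73.2] cen [315.8 202.1] z [26.1 28.6 30.9]
foot 56 [6.95e+02 4.57e+01 1.26e+01 3.81e+01 6.00e-01] cen [336.9 237.9] z [21.1 22.7 29.6]
```

>>> drive_tool([
  {"delta_pos": [18, 30, 0], "yaw": -0.04, "hand": 70},
  {"delta_pos": [18, 30, 0], "yaw": -0.04, "hand": 70},
  {"delta_pos": [18, 30, 0], "yaw": -0.04, "hand": 70},
  {"delta_pos": [18, 30, 0], "yaw": -0.04, "hand": 70},
  {"delta_pos": [18, 30, 0], "yaw": -0.04, "hand": 70},
])

```text
clock: 0.52
eef_pos: [307.0, -353.9, 222.2]
eef_rot: [-3.141, 0.0, 0.202]
wrist_force: [0.7, -1.3, -0.4]
finger_gap: 70.0
```

>>> drive_tool([
  {"delta_pos": [18, 30, 0], "yaw": -0.04, "hand": 70},
  {"delta_pos": [18, 30, 0], "yaw": -0.04, "hand": 70},
  {"delta_pos": [18, 30, 0], "yaw": -0.04, "hand": 70},
  {"delta_pos": [18, 30, 0], "yaw": -0.04, "hand": 70},
  {"delta_pos": [18, 30, 0], "yaw": -0.04, "hand": 70},
])

```text
clock: 0.93
eef_pos: [397.0, -203.9, 222.4]
eef_rot: [-3.141, 0.0, 0.003]
wrist_force: [0.5, -0.8, -0.6]
finger_gap: 69.8
```

>>> drive_tool([
  {"delta_pos": [18, 30, 0], "yaw": -0.04, "hand": 70},
  {"delta_pos": [18, 30, 0], "yaw": -0.04, "hand": 70},
  {"delta_pos": [18, 30, 0], "yaw": -0.04, "hand": 70},
  {"delta_pos": [18, 30, 0], "yaw": -0.04, "hand": 70},
  {"delta_pos": [18, 30, 0], "yaw": -0.04, "hand": 70},
])

```text
clock: 1.35
eef_pos: [487.1, -53.8, 222.3]
eef_rot: [-3.142, 0.0, -0.197]
wrist_force: [0.3, -0.5, 1.1]
finger_gap: 69.9
```

>>> drive_tool([
  {"delta_pos": [18, 30, 0], "yaw": -0.04, "hand": 70},
  {"delta_pos": [18, 30, 0], "yaw": -0.04, "hand": 70},
  {"delta_pos": [18, 30, 0], "yaw": -0.04, "hand": 70},
  {"delta_pos": [0, 0, 0], "yaw": 0, "hand": 70},
  {"delta_pos": [0, 0, 0], "yaw": 0, "hand": 70},
])

```text
clock: 1.77
eef_pos: [540.6, 35.6, 221.7]
eef_rot: [3.141, 0.001, -0.313]
wrist_force: [0.0, -0.0, 0.2]
finger_gap: 70.4
```

>>> drive_tool([
  {"delta_pos": [14, 25, 0], "yaw": -0.01, "hand": 70},
  {"delta_pos": [14, 25, 0], "yaw": -0.01, "hand": 70},
  {"delta_pos": [14.4, 24.5, -20], "yaw": -0.01, "hand": 70},
  {"delta_pos": [0, 0, -35], "yaw": 0, "hand": 70},
  {"delta_pos": [0, 0, -35], "yaw": 0, "hand": 70},
])

```text
clock: 2.18
eef_pos: [583.3, 108.9, 131.8]
eef_rot: [-3.141, -0.002, -0.344]
wrist_force: [0.8, 0.5, -1.1]
finger_gap: 70.2
```

>>> drive_tool([
  {"delta_pos": [0, 0, -30], "yaw": 0, "hand": 70},
  {"delta_pos": [0, 0, -25], "yaw": 0, "hand": 70},
  {"delta_pos": [0, 0, -18], "yaw": 0, "hand": 70},
  {"delta_pos": [0, 0, -9], "yaw": 0, "hand": 70},
  {"delta_pos": [0, 0, 0], "yaw": 0, "hand": 70},
])

```text
clock: 2.6
eef_pos: [582.0, 107.8, 48.8]
eef_rot: [3.14, 0.003, -0.346]
wrist_force: [0.6, 0.1, -0.2]
finger_gap: 70.2
```

```bash
python3 - <<'E'
from cell import manip
import cv2,numpy as np
s=manip.read_state();print(s["eef_pos"],s["eef_rot"],s["wrist_force"])
c=manip.camera("scene"); cv2.imwrite("pics/scene1.png",cv2.resize(c["frame"][120:270,220:420,::-1],(800,600)))
E
```

```text
[581.99036055 107.84521209  48.78230806] [ 3.14010155e+00  2.80283692e-03 -3.45869159e-01] [ 0.5976854   0.13509191 -0.23178852]
```

View pics/scene1.png

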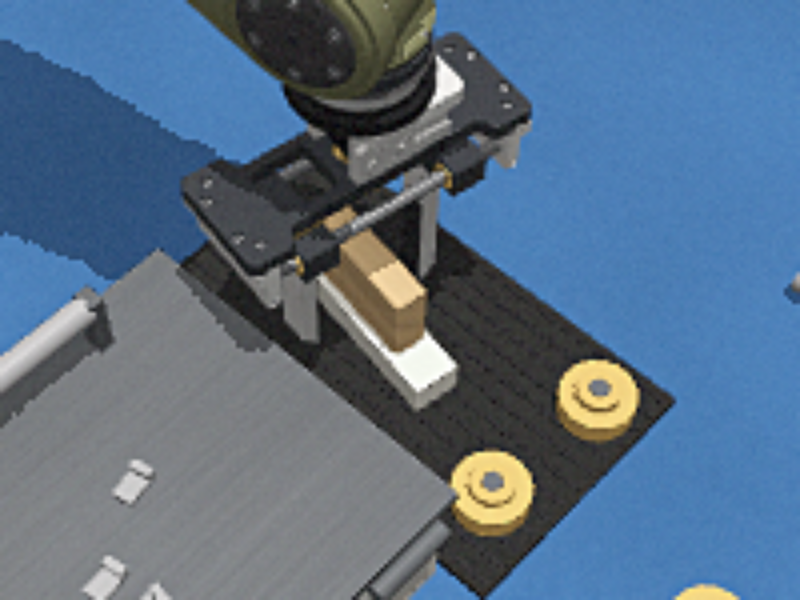

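The fingers straddle the grip, with the scraper centred between them at about (370,290). I'll close now.

>>> drive_tool([
  {"delta_pos": [0.5, 1.5, 1], "yaw": 0, "hand": 50},
  {"delta_pos": [0, 0, 0], "yaw": 0, "hand": 30},
  {"delta_pos": [0, 0, 0], "yaw": 0, "hand": 10},
  {"delta_pos": [0, 0, 0], "yaw": 0, "hand": 10},
  {"delta_pos": [0, 0, 0], "yaw": 0, "hand": 10},
], squeeze=35)

```text
clock: 3.07
eef_pos: [583.7, 110.5, 52.0]
eef_rot: [-3.141, -0.001, -0.345]
wrist_force: [0.8, -0.3, -0.5]
finger_gap: 40.2
```

>>> drive_tool([
  {"delta_pos": [0, 0, 0], "yaw": 0, "hand": 10},
  {"delta_pos": [0, 0, 0], "yaw": 0, "hand": 10},
  {"delta_pos": [0, 0, 10], "yaw": 0, "hand": 10},
  {"delta_pos": [0, 0, 20], "yaw": 0, "hand": 10},
  {"delta_pos": [0, 0, 20], "yaw": 0, "hand": 10},
])

```text
clock: 3.48
eef_pos: [583.0, 110.4, 101.9]
eef_rot: [3.141, 0.002, -0.345]
wrist_force: [0.9, -0.4, -1.7]
finger_gap: 21.6
```

>>> drive_tool([
  {"delta_pos": [0, 0, 30], "yaw": 0, "hand": 10},
  {"delta_pos": [0, 0, 30], "yaw": 0, "hand": 10},
  {"delta_pos": [0, 0, 0], "yaw": 0, "hand": 10},
  {"delta_pos": [0, 0, 0], "yaw": 0, "hand": 10},
])

```text
clock: 3.82
eef_pos: [584.0, 110.5, 163.2]
eef_rot: [-3.14, -0.003, -0.345]
wrist_force: [-0.3, 0.5, -3.1]
finger_gap: 21.8
```

```bash
python3 - <<'E'
from cell import manip
from h import *
s=manip.read_state();print(s["eef_pos"],s["eef_rot"],s["wrist_force"],s["finger_gap"])
c=manip.camera("scene"); cv2.imwrite("pics/scene2.png",cv2.resize(c["frame"][90:240,220:420,::-1],(800,600)))
P=pts(c);f=c["frame"].astype(int)
m=(f.min(2)>190)&(P[...,1]>40)&(P[...,0]<680)&(P[...,2]>90)&(P[...,2]<200)
m=cv2.morphologyEx(m.astype(np.uint8),cv2.MORPH_OPEN,np.ones((2,2)))
k,l,st,ce=cv2.connectedComponentsWithStats(m)
for i in range(1,k):
    if st[i,4]>30: q=P[l==i]; print(st[i],ce[i],np.percentile(q,[2,50,98],axis=0).round(1), cv2.minAreaRect(q[:,:2].astype(np.float32)))
E
```

```text
[583.95952887 110.51842959 163.23126242] [-3.14029177e+00 -2.63681037e-03 -3.45117743e-01] [-0.32256096  0.50014747 -3.05908348] 21.841633138298928
[317 178  20  14 148] [327.34459459 184.16216216] [[619.   75.5 131.3]
 [639.5  88.7 136.3]
 [652.5 103.8 138.3]] ((634.7376098632812, 91.14989471435547), (28.095504760742188, 32.404029846191406), 69.48439025878906)
```

View pics/scene2.png

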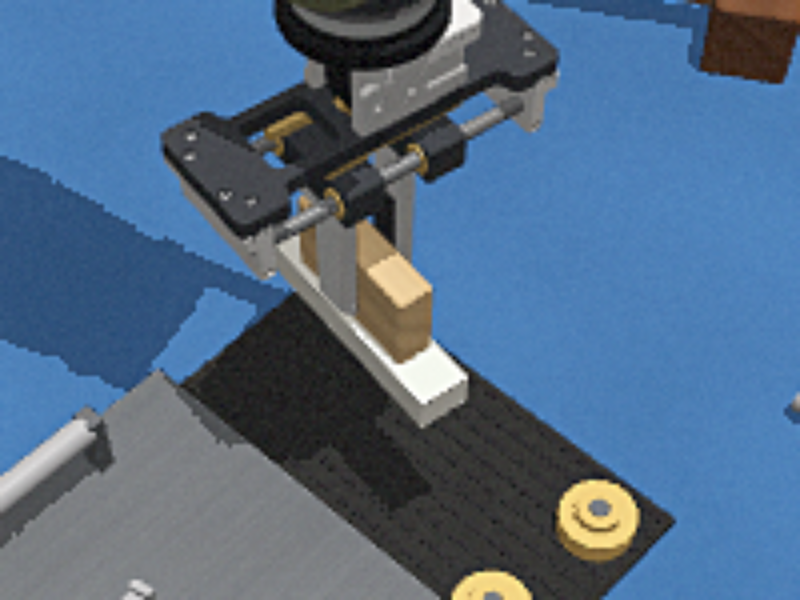

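The scraper is held upright, with its foot corner at about (430,400) and level. I'll carry it over the cover.

>>> drive_tool([
  {"delta_pos": [12, -10, 10], "yaw": 0.04, "hand": 10},
  {"delta_pos": [12, -25, 10], "yaw": 0.05, "hand": 10},
  {"delta_pos": [0, -30, 0], "yaw": 0.05, "hand": 10},
  {"delta_pos": [0, -30, 0], "yaw": 0.04, "hand": 10},
  {"delta_pos": [0, -30, 0], "yaw": 0, "hand": 10},
])

```text
clock: 4.28
eef_pos: [606.7, -15.7, 179.6]
eef_rot: [3.141, 0.003, -0.162]
wrist_force: [0.3, 0.0, -2.7]
finger_gap: 21.8
```

>>> drive_tool([
  {"delta_pos": [0, -20, 0], "yaw": 0, "hand": 10},
  {"delta_pos": [0, -8, -15], "yaw": 0, "hand": 10},
  {"delta_pos": [0, 0, -15], "yaw": 0, "hand": 10},
  {"delta_pos": [0, 0, -12], "yaw": 0, "hand": 10},
  {"delta_pos": [0, 0, 0], "yaw": 0, "hand": 10},
])

```text
clock: 4.7
eef_pos: [605.9, -42.3, 135.5]
eef_rot: [3.141, 0.006, -0.165]
wrist_force: [-0.0, -0.8, -3.5]
finger_gap: 22.0
```

```bash
python3 - <<'E'
from cell import manip
from h import *
s=manip.read_state();print(s["eef_pos"],s["eef_rot"],s["wrist_force"],s["finger_gap"])
c=manip.camera("scene"); cv2.imwrite("pics/scene3.png",cv2.resize(c["frame"][150:300,150:350,::-1],(800,600)))
E
```

```text
[605.85546249 -42.30603771 135.48329431] [ 3.14136992  0.00631471 -0.16528139] [-0.02797882 -0.84323051 -3.51835187] 22.004101670467413
```

View pics/scene3.png

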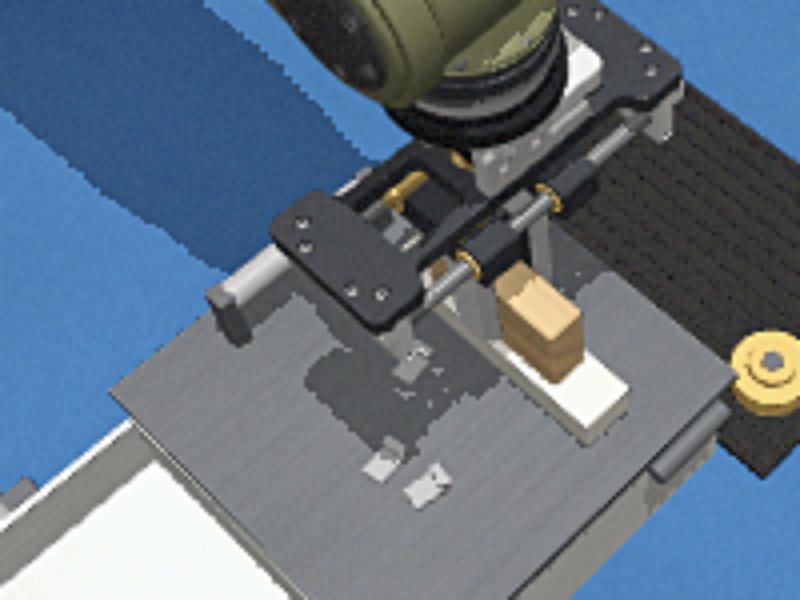

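The scraper is above the cover on the mat side of all three chips, at about (412,360), (385,460) and (428,487), and just short of touching. I'll lower it to contact.

>>> drive_tool([
  {"delta_pos": [0, 0, -4], "yaw": 0, "hand": 10},
  {"delta_pos": [0, 0, -3], "yaw": 0, "hand": 10},
  {"delta_pos": [0, 0, 0], "yaw": 0, "hand": 10},
])

```text
clock: 5.0
eef_pos: [607.5, -42.2, 132.2]
eef_rot: [3.142, 0.0, -0.165]
wrist_force: [-1.1, -0.1, -3.4]
finger_gap: 21.8
```

>>> drive_tool([
  {"delta_pos": [0, 0, -1.5], "yaw": 0, "hand": 10},
  {"delta_pos": [0, 0, 0], "yaw": 0, "hand": 10},
])

```text
clock: 5.17
eef_pos: [607.6, -42.4, 131.1]
eef_rot: [-3.142, -0.0, -0.165]
wrist_force: [-0.0, -0.5, -2.1]
finger_gap: 22.0
```

>>> drive_tool([
  {"delta_pos": [0, 0, -1.5], "yaw": 0, "hand": 10},
  {"delta_pos": [0, 0, 0], "yaw": 0, "hand": 10},
])

```text
clock: 5.33
eef_pos: [607.8, -42.6, 130.0]
eef_rot: [-3.142, -0.001, -0.165]
wrist_force: [1.1, -0.4, 2.0]
finger_gap: 21.7
```

>>> drive_tool([
  {"delta_pos": [0, 0, -1.5], "yaw": 0, "hand": 10},
  {"delta_pos": [0, 0, 0], "yaw": 0, "hand": 10},
])

```text
clock: 5.5
eef_pos: [608.0, -42.6, 129.7]
eef_rot: [-3.142, -0.002, -0.165]
wrist_force: [-3.9, 1.4, 13.1]
finger_gap: 21.7
```

>>> drive_tool([
  {"delta_pos": [0, 0, 0.7], "yaw": 0, "hand": 10},
  {"delta_pos": [-1, -6, 0], "yaw": 0.003, "hand": 10},
  {"delta_pos": [-2, -12, 0], "yaw": 0, "hand": 10},
  {"delta_pos": [-2, -12, 0], "yaw": 0, "hand": 10},
  {"delta_pos": [-2, -12, 0], "yaw": 0, "hand": 10},
])

```text
clock: 5.92
eef_pos: [601.0, -84.5, 129.8]
eef_rot: [-3.14, -0.002, -0.162]
wrist_force: [1.2, 4.6, 8.6]
finger_gap: 21.8
```

```bash
python3 - <<'E'
from cell import manip
from h import *
s=manip.read_state();print(s["eef_pos"],s["eef_rot"],s["wrist_force"],s["finger_gap"])
c=manip.camera("scene"); cv2.imwrite("pics/scene4.png",cv2.resize(c["frame"][180:330,130:330,::-1],(800,600)))
E
```

```text
[601.01577947 -84.45948717 129.83307932] [-3.14020404e+00 -2.01660571e-03 -1.61955638e-01] [1.17433006 4.58784095 8.57368092] 21.800859099686182
```

View pics/scene4.png

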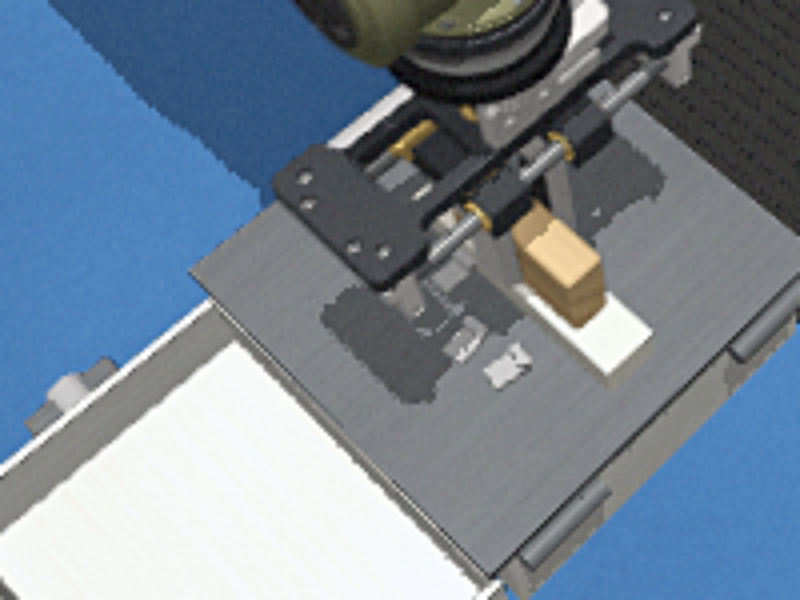

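The foot is flat on the cover. Chips at (465,335) and (510,365) are just ahead of it, and the third is hidden behind the gripper. Sweeping on.

>>> drive_tool([
  {"delta_pos": [-2, -12, 0], "yaw": 0, "hand": 10},
  {"delta_pos": [-2, -12, 0], "yaw": 0, "hand": 10},
  {"delta_pos": [-2, -12, 0], "yaw": 0, "hand": 10},
  {"delta_pos": [-2, -12, 0], "yaw": 0, "hand": 10},
  {"delta_pos": [-2, -12, 0], "yaw": 0, "hand": 10},
])

```text
clock: 6.38
eef_pos: [591.0, -144.6, 129.8]
eef_rot: [-3.14, -0.002, -0.162]
wrist_force: [1.5, 5.8, 8.7]
finger_gap: 22.1
```

>>> drive_tool([
  {"delta_pos": [-2, -12, 0], "yaw": 0, "hand": 10},
  {"delta_pos": [-2, -12, 0], "yaw": 0, "hand": 10},
  {"delta_pos": [-2, -12, 0], "yaw": 0, "hand": 10},
  {"delta_pos": [-2, -12, 0], "yaw": 0, "hand": 10},
  {"delta_pos": [0, 0, 0], "yaw": 0, "hand": 10},
])

```text
clock: 6.8
eef_pos: [582.6, -194.3, 129.8]
eef_rot: [3.142, -0.002, -0.164]
wrist_force: [-0.3, -3.9, 8.2]
finger_gap: 21.9
```

```bash
python3 - <<'E'
from cell import manip
from h import *
s=manip.read_state();print(s["eef_pos"],s["eef_rot"],s["wrist_force"],s["finger_gap"])
c=manip.camera("scene"); cv2.imwrite("pics/scene5.png",cv2.resize(c["frame"][180:400,100:340,::-1],(654,600)))
E
```

```text
[ 582.60320605 -194.31663186  129.78260463] [ 3.14150107e+00 -1.85074823e-03 -1.63531968e-01] [-0.28793903 -3.92961763  8.21203843] 21.858109847653534
```

View pics/scene5.png

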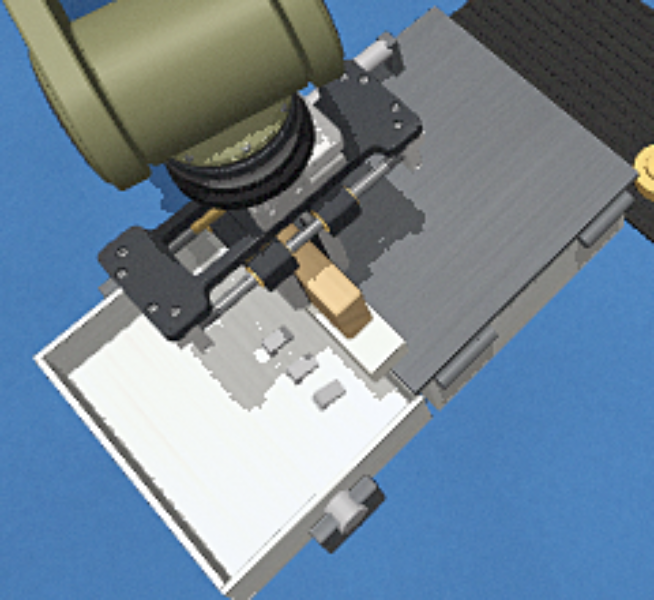

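All three chips lie in the bin at (277,340), (301,369) and (329,393). I'll lift the scraper and take it back to the mat.

>>> drive_tool([
  {"delta_pos": [0, 0, 20], "yaw": 0, "hand": 10},
  {"delta_pos": [10, 0, 30], "yaw": 0, "hand": 10},
  {"delta_pos": [10, 20, 15], "yaw": 0, "hand": 10},
  {"delta_pos": [0, 32, 0], "yaw": 0, "hand": 10},
  {"delta_pos": [0, 32, 0], "yaw": 0, "hand": 10},
])

```text
clock: 7.27
eef_pos: [602.8, -108.3, 194.3]
eef_rot: [3.141, -0.001, -0.164]
wrist_force: [0.8, -0.5, -3.4]
finger_gap: 21.9
```

>>> drive_tool([
  {"delta_pos": [0, 32, 0], "yaw": 0, "hand": 10},
  {"delta_pos": [0, 32, 0], "yaw": 0, "hand": 10},
  {"delta_pos": [0, 32, 0], "yaw": 0, "hand": 10},
  {"delta_pos": [0, 32, 0], "yaw": -0.04, "hand": 10},
  {"delta_pos": [-10, 32, 0], "yaw": -0.05, "hand": 10},
])

```text
clock: 7.68
eef_pos: [592.8, 52.7, 193.2]
eef_rot: [3.142, 0.0, -0.254]
wrist_force: [-0.1, 0.9, -2.3]
finger_gap: 21.8
```

>>> drive_tool([
  {"delta_pos": [-10, 30, 0], "yaw": -0.05, "hand": 10},
  {"delta_pos": [0, 22, 0], "yaw": -0.04, "hand": 10},
  {"delta_pos": [0, 6, -20], "yaw": 0, "hand": 10},
  {"delta_pos": [0, 0, -30], "yaw": 0, "hand": 10},
  {"delta_pos": [0, 0, -25], "yaw": 0, "hand": 10},
])

```text
clock: 8.1
eef_pos: [582.1, 110.0, 117.2]
eef_rot: [3.142, -0.0, -0.341]
wrist_force: [0.6, -1.3, -2.8]
finger_gap: 21.4
```

>>> drive_tool([
  {"delta_pos": [0, 0, -22], "yaw": 0, "hand": 10},
  {"delta_pos": [0, 0, -18], "yaw": 0, "hand": 10},
  {"delta_pos": [0, 0, -10], "yaw": 0, "hand": 10},
  {"delta_pos": [0, 0, -4], "yaw": 0, "hand": 10},
  {"delta_pos": [0, 0, 0], "yaw": 0, "hand": 10},
])

```text
clock: 8.52
eef_pos: [582.3, 109.3, 64.2]
eef_rot: [3.141, 0.001, -0.342]
wrist_force: [-1.1, -1.1, -2.9]
finger_gap: 21.8
```

>>> drive_tool([
  {"delta_pos": [0, 0, -2], "yaw": 0, "hand": 10},
  {"delta_pos": [0, 0, -1], "yaw": 0, "hand": 10},
  {"delta_pos": [0, 0, 0], "yaw": 0, "hand": 10},
])

```text
clock: 8.77
eef_pos: [582.8, 109.5, 62.4]
eef_rot: [-3.141, -0.001, -0.342]
wrist_force: [-0.5, 0.8, -1.5]
finger_gap: 21.8
```

>>> drive_tool([
  {"delta_pos": [0, 0, -2], "yaw": 0, "hand": 10},
  {"delta_pos": [0, 0, -1.5], "yaw": 0, "hand": 10},
  {"delta_pos": [0, 0, 0], "yaw": 0, "hand": 10},
])

```text
clock: 9.02
eef_pos: [582.4, 109.4, 58.0]
eef_rot: [3.142, 0.0, -0.342]
wrist_force: [0.0, -0.5, -1.9]
finger_gap: 21.7
```

>>> drive_tool([
  {"delta_pos": [0, 0, -1.5], "yaw": 0, "hand": 10},
  {"delta_pos": [0, 0, 0], "yaw": 0, "hand": 10},
])

```text
clock: 9.18
eef_pos: [582.4, 109.4, 56.4]
eef_rot: [3.141, 0.0, -0.342]
wrist_force: [-0.4, -0.5, -3.5]
finger_gap: 21.5
```

>>> drive_tool([
  {"delta_pos": [0, 0, -1], "yaw": 0, "hand": 10},
  {"delta_pos": [0, 0, 0], "yaw": 0, "hand": 10},
])

```text
clock: 9.35
eef_pos: [582.6, 109.4, 55.9]
eef_rot: [-3.141, -0.0, -0.342]
wrist_force: [-1.4, 0.3, 0.2]
finger_gap: 21.8
```

>>> drive_tool([
  {"delta_pos": [0, 0, -0.6], "yaw": 0, "hand": 10},
  {"delta_pos": [0, 0, 0], "yaw": 0, "hand": 10},
  {"delta_pos": [0, 0, 0], "yaw": 0, "hand": 26},
  {"delta_pos": [0, 0, 0], "yaw": 0, "hand": 40},
  {"delta_pos": [0, 0, 0], "yaw": 0, "hand": 60},
])

```text
clock: 9.77
eef_pos: [582.6, 109.5, 55.0]
eef_rot: [-3.141, -0.0, -0.342]
wrist_force: [0.1, -0.4, 0.9]
finger_gap: 36.1
```

>>> drive_tool([
  {"delta_pos": [0, 0, 0], "yaw": 0, "hand": 60},
  {"delta_pos": [0, 0, 0], "yaw": 0, "hand": 60},
  {"delta_pos": [0, 0, 0], "yaw": 0, "hand": 60},
])

```text
clock: 10.02
eef_pos: [582.5, 109.5, 55.0]
eef_rot: [-3.142, 0.0, -0.342]
wrist_force: [0.2, 0.4, 0.4]
finger_gap: 55.7
```

>>> drive_tool([
  {"delta_pos": [0, 0, 12], "yaw": 0, "hand": 60},
  {"delta_pos": [0, 0, 25], "yaw": 0, "hand": 60},
  {"delta_pos": [0, 0, 35], "yaw": 0, "hand": 60},
  {"delta_pos": [0, 0, 35], "yaw": 0, "hand": 60},
  {"delta_pos": [0, 0, 35], "yaw": 0, "hand": 60},
])

```text
clock: 10.43
eef_pos: [582.2, 109.4, 199.7]
eef_rot: [-3.141, -0.0, -0.342]
wrist_force: [1.1, 0.1, -0.2]
finger_gap: 60.1
```

```bash
python3 - <<'E'
from cell import manip
from h import *
s=manip.read_state();print(s["eef_pos"],s["eef_rot"],s["wrist_force"],s["finger_gap"])
c=manip.camera("scene"); cv2.imwrite("pics/scene6.png",cv2.resize(c["frame"][130:400,100:420,::-1],(711,600)))
E
```

```text
[582.20176809 109.44686756 199.66943886] [-3.14139087e+00 -3.67128047e-04 -3.42150799e-01] [ 1.10745734  0.07123941 -0.17169471] 60.10241664522396
```

View pics/scene6.png

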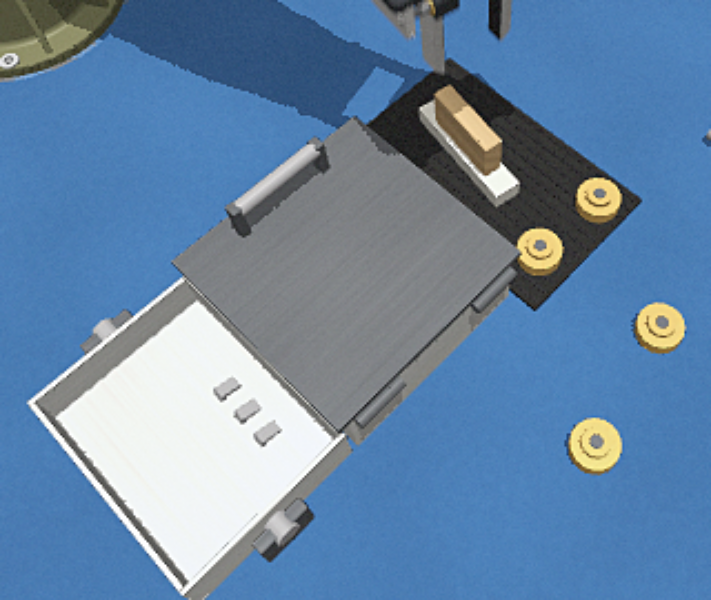

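The scraper stands upright on the mat, the three chips are in the bin, and the blanks are untouched. Next I'll go to the handle, turning the jaws across the bar.

>>> drive_tool([
  {"delta_pos": [-6, -12, 0], "yaw": 0.12, "hand": 60},
  {"delta_pos": [-6, -12, 0], "yaw": 0.12, "hand": 60},
  {"delta_pos": [-6, -12, 0], "yaw": 0.12, "hand": 60},
  {"delta_pos": [-6, -12, 0], "yaw": 0.12, "hand": 60},
  {"delta_pos": [-6, -12, 0], "yaw": 0.12, "hand": 60},
])

```text
clock: 10.9
eef_pos: [552.1, 48.9, 197.8]
eef_rot: [3.141, -0.001, 0.264]
wrist_force: [0.2, -0.5, -0.3]
finger_gap: 59.8
```

>>> drive_tool([
  {"delta_pos": [-6, -12, 0], "yaw": 0.12, "hand": 60},
  {"delta_pos": [-6, -12, 0], "yaw": 0.12, "hand": 60},
  {"delta_pos": [-6, -12, 0], "yaw": 0.12, "hand": 60},
  {"delta_pos": [-6, -12, 0], "yaw": 0.12, "hand": 60},
  {"delta_pos": [-6, -12, 0], "yaw": 0.12, "hand": 60},
])

```text
clock: 11.32
eef_pos: [522.2, -11.1, 197.8]
eef_rot: [3.141, -0.0, 0.864]
wrist_force: [0.3, 0.5, -0.1]
finger_gap: 60.1
```

>>> drive_tool([
  {"delta_pos": [-6, -12, 0], "yaw": 0.12, "hand": 60},
  {"delta_pos": [-6, -12, 0], "yaw": 0.12, "hand": 60},
  {"delta_pos": [-6, -12, 0], "yaw": 0.12, "hand": 60},
  {"delta_pos": [-6, -12, 0], "yaw": 0.12, "hand": 60},
  {"delta_pos": [-1, -11, 0], "yaw": 0.07, "hand": 60},
])

```text
clock: 11.73
eef_pos: [496.9, -70.2, 197.9]
eef_rot: [3.141, 0.0, 1.414]
wrist_force: [-0.3, -0.2, -0.7]
finger_gap: 59.8
```

>>> drive_tool([
  {"delta_pos": [0, 0, 0], "yaw": 0, "hand": 60},
  {"delta_pos": [0, 0, 0], "yaw": 0, "hand": 60},
])

```text
clock: 11.9
eef_pos: [497.6, -69.7, 197.6]
eef_rot: [3.141, -0.0, 1.404]
wrist_force: [-0.3, -0.7, -0.0]
finger_gap: 59.8
```

>>> drive_tool([
  {"delta_pos": [0, 0, -25], "yaw": 0, "hand": 60},
  {"delta_pos": [0, 0, -25], "yaw": 0, "hand": 60},
  {"delta_pos": [0, 0, -20], "yaw": 0, "hand": 60},
  {"delta_pos": [0, 0, -12], "yaw": 0, "hand": 60},
  {"delta_pos": [0, 0, -3], "yaw": 0, "hand": 60},
])

```text
clock: 12.32
eef_pos: [496.8, -68.7, 110.2]
eef_rot: [-3.139, -0.0, 1.406]
wrist_force: [-0.8, 0.7, -0.3]
finger_gap: 59.7
```

```bash
python3 - <<'E'
from cell import manip
from h import *
s=manip.read_state();print(s["eef_pos"],s["eef_rot"],s["wrist_force"],s["finger_gap"])
c=manip.camera("scene"); cv2.imwrite("pics/scene7.png",cv2.resize(c["frame"][130:280,150:350,::-1],(800,600)))
E
```

```text
[496.78940659 -68.65116646 110.2156516 ] [-3.13858426e+00 -2.35315183e-04  1.40572623e+00] [-0.80852201  0.67402224 -0.25826804] 59.68616802061032
```

View pics/scene7.png

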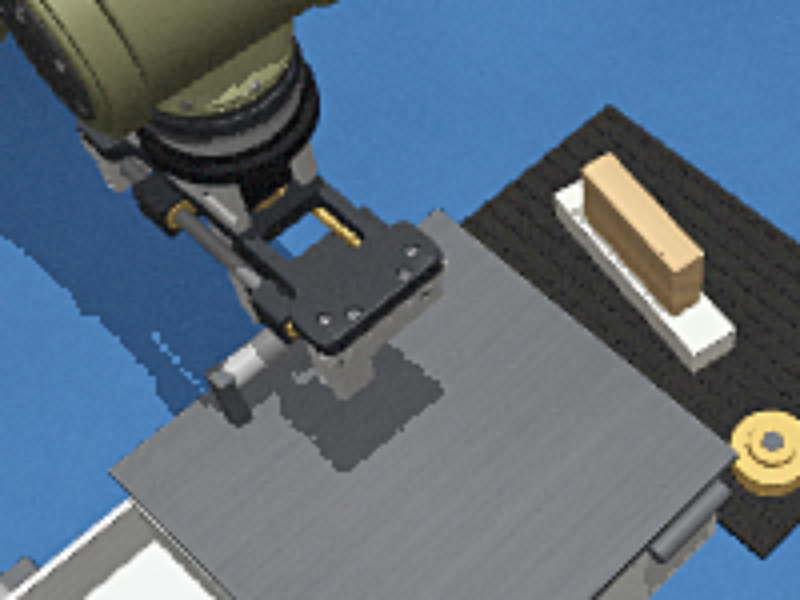

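The jaws straddle the bar, with the near finger at about (350,380) and the handle's end post at (232,395). I'll close gently first, then firmly.

>>> drive_tool([
  {"delta_pos": [0, 0, 0], "yaw": 0, "hand": 40},
  {"delta_pos": [0, 0, 0], "yaw": 0, "hand": 20},
  {"delta_pos": [0, 0, 0], "yaw": 0, "hand": 8},
  {"delta_pos": [0, 0, 0], "yaw": 0, "hand": 8},
  {"delta_pos": [0, 0, 0], "yaw": 0, "hand": 8},
], squeeze=15)

```text
clock: 12.78
eef_pos: [497.7, -69.5, 112.6]
eef_rot: [3.141, 0.0, 1.408]
wrist_force: [0.1, 0.4, -0.3]
finger_gap: 30.0
```

>>> drive_tool([
  {"delta_pos": [0, 0, 0], "yaw": 0, "hand": 8},
  {"delta_pos": [0, 0, 0], "yaw": 0, "hand": 8},
  {"delta_pos": [0, 0, 0], "yaw": 0, "hand": 8},
  {"delta_pos": [0, 0, 0], "yaw": 0, "hand": 8},
])

```text
clock: 13.12
eef_pos: [494.2, -69.0, 111.9]
eef_rot: [-3.132, -0.0, 1.408]
wrist_force: [-30.3, 4.6, 20.7]
finger_gap: 16.9
```

>>> drive_tool([
  {"delta_pos": [-2, 0.3, 0.5], "yaw": 0, "hand": 8},
  {"delta_pos": [0, 0, 0], "yaw": 0, "hand": 8},
])

```text
clock: 13.28
eef_pos: [493.5, -68.9, 112.2]
eef_rot: [-3.136, -0.0, 1.408]
wrist_force: [-15.6, 2.8, 7.6]
finger_gap: 15.3
```

>>> drive_tool([
  {"delta_pos": [-2, 0.3, 0], "yaw": 0, "hand": 8},
  {"delta_pos": [0, 0, 0], "yaw": 0, "hand": 8},
])

```text
clock: 13.45
eef_pos: [493.4, -68.9, 112.5]
eef_rot: [3.141, -0.0, 1.408]
wrist_force: [0.8, 0.8, -3.7]
finger_gap: 15.5
```

>>> drive_tool([
  {"delta_pos": [0, 0, 0], "yaw": 0, "hand": 0},
  {"delta_pos": [0, 0, 0], "yaw": 0, "hand": 0},
  {"delta_pos": [0, 0, 0], "yaw": 0, "hand": 0},
  {"delta_pos": [0, 0, 0.5], "yaw": 0, "hand": 0},
  {"delta_pos": [0, 0, 0.5], "yaw": 0, "hand": 0},
], squeeze=55)

```text
clock: 13.87
eef_pos: [493.5, -68.9, 113.2]
eef_rot: [-3.141, -0.0, 1.408]
wrist_force: [5.2, 1.1, -13.0]
finger_gap: 14.8
```

>>> drive_tool([
  {"delta_pos": [0, 0, 0.5], "yaw": 0, "hand": 0},
  {"delta_pos": [0.1, 0, 0.5], "yaw": 0, "hand": 0},
  {"delta_pos": [0.1, 0, 0.5], "yaw": 0, "hand": 0},
])

```text
clock: 14.12
eef_pos: [493.7, -68.9, 114.0]
eef_rot: [-3.141, -0.0, 1.408]
wrist_force: [10.4, -1.2, -25.0]
finger_gap: 14.7
```

>>> drive_tool([
  {"delta_pos": [0.8, -0.1, 0.5], "yaw": 0, "hand": 0},
  {"delta_pos": [0.5, 0, 0.5], "yaw": 0, "hand": 0},
  {"delta_pos": [0, 0, 0], "yaw": 0, "hand": 0},
])

```text
clock: 14.37
eef_pos: [493.8, -68.9, 114.5]
eef_rot: [-3.138, 0.0, 1.408]
wrist_force: [0.5, -2.0, -23.2]
finger_gap: 14.7
```

>>> drive_tool([
  {"delta_pos": [0.2, 0, 1], "yaw": 0, "hand": 0},
  {"delta_pos": [0.2, 0, 1], "yaw": 0, "hand": 0},
])

```text
clock: 14.53
eef_pos: [494.6, -69.0, 117.7]
eef_rot: [-3.139, 0.0, 1.408]
wrist_force: [-4.8, -1.4, -10.7]
finger_gap: 14.5
```

The seal has started to give. I'll keep following the arc slowly.

>>> drive_tool([
  {"delta_pos": [0.3, -0.1, 1.5], "yaw": 0, "hand": 0},
  {"delta_pos": [0.4, -0.1, 1.5], "yaw": 0, "hand": 0},
  {"delta_pos": [0.5, -0.1, 1.5], "yaw": 0, "hand": 0},
  {"delta_pos": [0.5, -0.1, 2], "yaw": 0, "hand": 0},
  {"delta_pos": [0.6, -0.1, 2], "yaw": 0, "hand": 0},
])

```text
clock: 14.95
eef_pos: [497.2, -69.5, 127.6]
eef_rot: [-3.141, 0.0, 1.408]
wrist_force: [-10.2, 0.3, -3.0]
finger_gap: 14.9
```

```bash
cat > lid.py <<'E'
from cell import manip
from h import *
import sys
s=manip.read_state();print(s["eef_pos"],s["eef_rot"],s["wrist_force"],s["finger_gap"])
c=manip.camera("scene"); cv2.imwrite(f"pics/{sys.argv[1]}.png",cv2.resize(c["frame"][130:400,100:420,::-1],(711,600)))
P=pts(c);f=c["frame"].astype(int)
q=P-np.array([585.7,-84.2,0]);X=q[...,0]*.987-q[...,1]*.162;Y=q[...,0]*.162+q[...,1]*.987
m=(X>-10)&(X<95)&(abs(Y)<95)&(P[...,2]>70)&(P[...,2]<140)&(f.max(2)-f.min(2)<25)&(c["range_z"]>0)
p=np.polyfit(X[m],P[...,2][m],1);r=P[...,2][m]-np.polyval(p,X[m]);k=abs(r)<4
p=np.polyfit(X[m][k],P[...,2][m][k],1);print("lid angle",-np.arctan(p[0]),m.sum(),k.sum())
E
python3 lid.py lid1
```

```text
[497.22291138 -69.51409502 127.60604955] [-3.14066934e+00  1.35787390e-04  1.40785759e+00] [-10.17944953   0.32414257  -2.95378061] 14.936419806695783
lid angle 0.07519682077241313 4929 4923
```

View pics/lid1.png

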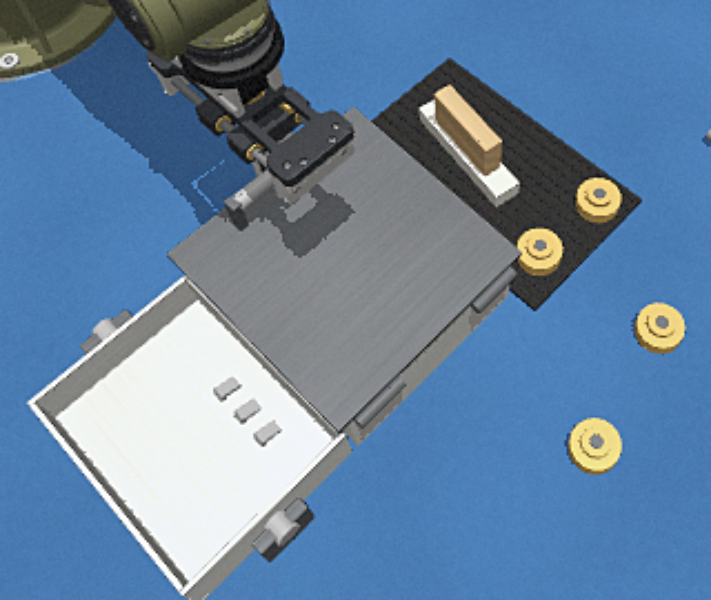

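The cover is up about 0.075 rad and held. I'll continue to 15 degrees.

>>> drive_tool([
  {"delta_pos": [0, 0, 2.5], "yaw": 0, "hand": 0},
  {"delta_pos": [0.4, -0.1, 2.5], "yaw": 0, "hand": 0},
  {"delta_pos": [0.7, -0.1, 2.5], "yaw": 0, "hand": 0},
  {"delta_pos": [0.8, -0.1, 2.5], "yaw": 0, "hand": 0},
  {"delta_pos": [0.9, -0.1, 2.5], "yaw": 0, "hand": 0},
])

```text
clock: 15.42
eef_pos: [500.9, -70.1, 139.7]
eef_rot: [3.14, 0.0, 1.408]
wrist_force: [-0.9, -1.3, -5.1]
finger_gap: 14.5
```

>>> drive_tool([
  {"delta_pos": [1, -0.1, 2.5], "yaw": 0, "hand": 0},
  {"delta_pos": [1, -0.2, 2.5], "yaw": 0, "hand": 0},
  {"delta_pos": [1, -0.2, 2.5], "yaw": 0, "hand": 0},
  {"delta_pos": [1, -0.2, 2.5], "yaw": 0, "hand": 0},
  {"delta_pos": [1, -0.2, 2.5], "yaw": 0, "hand": 0},
])

```text
clock: 15.83
eef_pos: [505.6, -70.9, 151.8]
eef_rot: [-3.141, 0.0, 1.408]
wrist_force: [0.4, -2.5, -7.4]
finger_gap: 14.5
```

>>> drive_tool([
  {"delta_pos": [1, -0.2, 2.5], "yaw": 0, "hand": 0},
  {"delta_pos": [1, -0.2, 2.5], "yaw": 0, "hand": 0},
  {"delta_pos": [1, -0.2, 2], "yaw": 0, "hand": 0},
  {"delta_pos": [0.5, -0.1, 1], "yaw": 0, "hand": 0},
  {"delta_pos": [0, 0, 0], "yaw": 0, "hand": 0},
])

```text
clock: 16.25
eef_pos: [509.0, -71.5, 159.6]
eef_rot: [-3.141, -0.0, 1.408]
wrist_force: [-0.4, 0.5, -6.6]
finger_gap: 14.8
```

```bash
python3 lid.py lid2
```

```text
[509.03332176 -71.45112793 159.63934266] [-3.14139898e+00 -1.60089104e-04  1.40784147e+00] [-0.44621419  0.46005924 -6.58667089] 14.822919706681123
lid angle 0.23883198992692486 5360 5352
```

View pics/lid2.png

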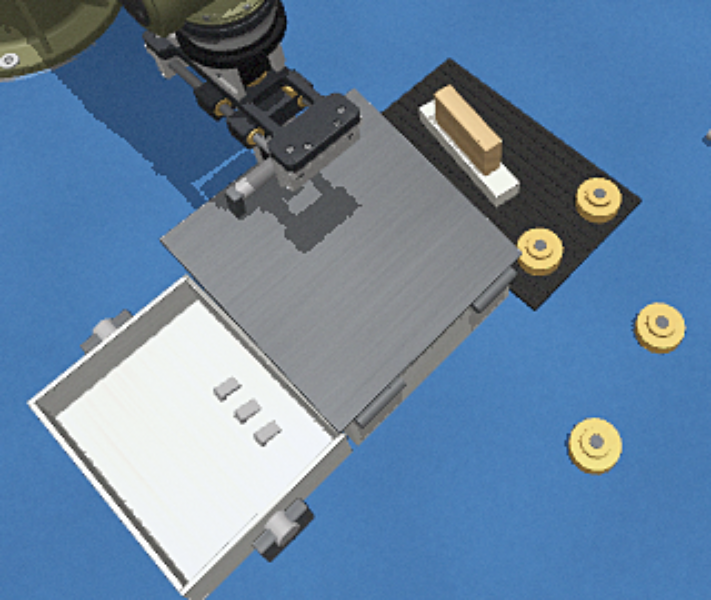

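The cover reads 0.239 rad (13.7°), with the chips in the bin and the scraper upright. I'll raise it a few millimetres more, then hold.

>>> drive_tool([
  {"delta_pos": [1, -0.2, 2], "yaw": 0, "hand": 0},
  {"delta_pos": [0.8, -0.1, 2], "yaw": 0, "hand": 0},
  {"delta_pos": [0.2, 0, 0.5], "yaw": 0, "hand": 0},
  {"delta_pos": [0, 0, 0], "yaw": 0, "hand": 0},
  {"delta_pos": [0, 0, 0], "yaw": 0, "hand": 0},
])

```text
clock: 16.72
eef_pos: [511.1, -71.8, 164.1]
eef_rot: [3.141, -0.0, 1.408]
wrist_force: [1.7, -0.7, -6.2]
finger_gap: 14.9
```

>>> drive_tool([
  {"delta_pos": [0, 0, 0], "yaw": 0, "hand": 0},
  {"delta_pos": [0, 0, 0], "yaw": 0, "hand": 0},
  {"delta_pos": [0, 0, 0], "yaw": 0, "hand": 0},
  {"delta_pos": [0, 0, 0], "yaw": 0, "hand": 0},
  {"delta_pos": [0, 0, 0], "yaw": 0, "hand": 0},
])

```text
clock: 17.13
eef_pos: [511.1, -71.8, 164.1]
eef_rot: [3.141, -0.0, 1.408]
wrist_force: [1.1, -0.2, -5.7]
finger_gap: 14.7
```

```bash
python3 lid.py lid3;python3 lid.py lid4
```

```text
[511.06824422 -71.80783624 164.06710805] [ 3.14140764e+00 -8.95689812e-05  1.40778013e+00] [ 1.07090483 -0.16097678 -5.74198706] 14.669441032943999
lid angle 0.261917511991432 5433 5422
[511.05381887 -71.81626007 164.03964207] [ 3.14145975e+00 -3.99756071e-05  1.40780134e+00] [ 1.80608939 -0.39711652 -6.38098226] 14.374574884159314
lid angle 0.2621465978454166 5431 5424
```

View pics/lid4.png

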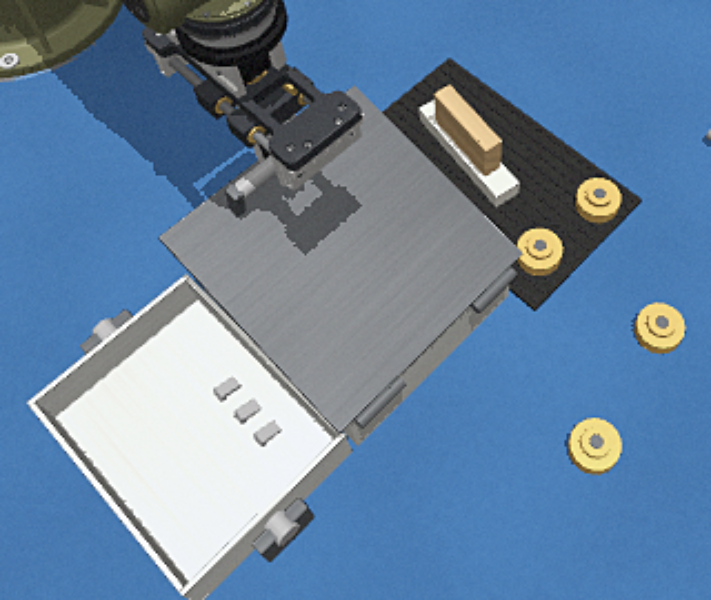

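The cover is steady at 0.262 rad (15.0°). The chips are in the bin at (228,388), (247,410) and (267,432), the scraper is upright at (470,145), and the blanks have not moved. Handing in.

```bash
python3 -c "
from cell import manip
print(manip.sign_off())"
```

```text
the job is handed in; nothing more can be done
None
```

I wiped all three chips into the bin with the scraper and stood the scraper back upright where it had been on the mat. Then I pulled the cover free by its handle, and the job is handed in with the gripper still holding it.

**Last checks before hand-in (clock about 17 s):**
- **Cover:** two pictures in a row gave 0.262 rad (15.0°), steady, with about 6 N of load still on the gripper.
- **Objects:** the pictures show the chips in the bin, the scraper upright on the mat and let go, and the gear blanks unmoved to the eye; I did not measure the blanks again.

**Readings that disagreed with what I expected:**
- **Handle position:** the bar was about 4 mm nearer the robot than I had measured. The first, gentle grip put about 37 N on the wrist, and I re-centred before pulling.
- **Seal force:** the wrist showed up to about 25 N of downward load before the seal gave way, above the stated 12 to 20 N. Some of that may have been sideways strain in the grip.
- **Scraper grip:** the grip sat about 4 mm higher on the scraper than I planned, so I set it down by feel, using the wrist force.

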